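Snap a relay module onto the bench rail

ROBOT

A 6-joint arm with a two-finger parallel gripper is mounted at the origin on a cart in front of the work surface, level with it; the furniture and walls round the work are solid. World frame = base frame: x ahead of the robot, y to its left, z up, the work surface at z = 0. Lengths are in m, angles in rad, forces in N, time in s.
With the tool pointing down it reaches from about 0.375 to 0.975 m from the base axis. Payload 3.8 kg.
Tool frame: the origin (TCP) lies midway between the tips of the shut fingers; the grasp point (between the pads) lies 19 mm behind it (r.pinch_z is the distance from the TCP to the grasp point, in m); z points along the fingers, y is the direction in which the jaws open and shut (so a half turn about z gives the same grasp; the last joint's range is limited). The gripper opens to 88 mm and grips with 3 to 60 N. Pads are 18 mm wide; open, the fingers measure 123 mm over their backs; the gripper's body (75 mm by 187 mm) begins 45 mm behind the grasp point.
Start: joints at [-1.333, 0.264, 1.604, -0, 1.274, -0.037], TCP at [0.183, -0.65, 0.239] pointing down, gripper open.
Joint ranges: [-2.63, 2.63], [-0.94, 2.18], [0.31, 2.57], [-1.31, 4.45], [0, 2.66], [-2.55, 2.55]. Speed limits (rad/s): [2.57, 2.57, 3.14, 3.14, 3.14, 3.14].

INTERFACE

Orientations are given as a unit quaternion [x, y, z, w].
In Python, from station import r, camera, camera_info, order gives the robot as it stands.
- The arm moves only by the tool play_rows, never from a script. Its arguments are lists of equal length, an entry for each row: "translation": the shift along the tool's x, y, z in cm, a list of three; "twist": the turn, a rotation vector about the tool's x, y, z in degrees, a list of three; "fingers": the closure, from -1 (fully open) to 1 (shut), so that 0 is half open. A call has 1 to 12 rows; each row is the pose to reach, as a shift and turn from the pose commanded when the call began, along the tool's axes at that moment; what a row does not reach only later rows make up. A row lasts 1/8 s, in which the tool goes at most 62.5 mm and 10.7 degrees, less where a joint would pass 70% of its speed; a pose out of reach is approached as far as the arm can. A call with a gripper value outside its range is refused whole. The fingers move at their own pace and stop on an object; "squeeze" is the grip in N (left out, the last holds). Time passes only in rows, so rows that repeat a pose let the fingers close. It gives the time, the measured TCP pose, the force and the opening at its end, in the units of the state.
- r.get_obs(): the state, without advancing time (a new reading comes with each control period).
- camera(name): name is "side" or "top"; returns the picture (384x512x3 uint8, red, green, blue); there is no depth.
- camera_info(name): a dict with "camera_matrix" (3x3 intrinsics, pixels), "pose" (4x4, takes a point from camera to world coordinates). Camera axes: x right, y down, z forward; pixel columns grow to the right and rows downward; lengths in m; the calibration is good to about 2 mm. A picture is of the moment at which its call begins. camera_info takes no time and is no camera call.
- order.job_done(): hands the job in, once; it reports no verdict.
The state is a dict: "time": time; "joint_pos": joint angles; "joint_velocities": joint speeds; "tau": joint torques, N m; "ee_pos": TCP position; "ee_rot": TCP orientation; "ft_force": force on the tool from outside, world axes, zero at the start; "wrist_torque": the same for the moment, N m; "gripper_width": finger opening in m.
Only numpy, scipy, OpenCV 4.12 (cv2) and the standard library are available. Lean on these libraries where they do the work, as an engineer would, in place of code of your own. Each camera call takes 0.05 s, during which the arm holds its last target.

TASK

Pick up the loose grey relay module and mount it on the aluminium rail, in the free stretch between the white modules and the end clamp: tilt it, hook its steel lip under the rail edge farthest from the robot, and rock the near side down until its orange sprung foot clicks under the other edge and it sits flush. Feel for the rail and press gently, never forcing it; leave the other things on the table where they are, and let go of the module.

Things in the scene. Friction and masses are not known exactly. Their poses are not given: they have to be found in the camera images.
- module: loose grey relay module, 70 x 36 x 62 mm, 0.14-0.28 kg, standing upright. Origin: middle of its underside; x from hook side (away from the robot) to foot side (toward it). Body z 13-40 mm, |x| < 35; top step z 40-62, |x| < 22; both 36 mm wide in y: grip there. Its seat face (z = 13) ends flat on the rail's top. Guide feet at x 24-32, |y| 12-16, z 0-13 mm.
- root (a point): on the module (frame x = -18, y = 0, z = 13 mm; axes as the module's): inner corner between the seat face and the hook's leg (leg x -25 to -18, z 0-13 mm). The rail's far edge (-x) goes in here, and the module rocks about it. With the foot side tilted up about 25 degrees the foot clears the rail's top while the lip goes under the edge; hooked, the module has 1.5 mm of free play in height.
- lip (a point): on the module (frame x = -12.4, y = 0, z = 6.4 mm; axes as the module's): upper tip edge of the steel lip, 32 mm wide, 3.5 mm thick, that reaches 6 mm from the leg; its upper face starts at z = 8.5 mm and slopes down 20 degrees, so it is level with the foot side tilted up 20 degrees. The mouth under the seat face is 4.5 mm high at the leg, 6.5 mm at the tip.
- foot (a joint): slide of the orange sprung foot along the module's x (m): 0 = sprung in, 0.006 = out; spring 2.1 N plus 0.3 N per mm. Nose tip at x = 13.5, z = 8 mm; the ramp below it lets the foot yield by itself when pressed down over the rail's near edge, the catch face above it then holds. Some 4 to 15 N down on the module clicks it in, near level; latched it reads under 0.0015.
- plate: fixed grey base plate, 150 (x) x 260 (y) x 12 mm, carrying the rail along its y. Origin: middle of its underside, on the table; x points toward the robot. The rail is clamped in slotted holes: it really sits up to 10 mm nearer or farther in the plate's x than nominal. This offset is not measured: feel or see it. The rail does not give when pushed.
- bay (a point): nominal middle of the rail's free stretch, on its top face, 40 mm over the plate's origin; axes as the plate's. Aluminium hat rail 35 mm wide: nominal edges at x = -17.5 and 17.5 mm. Flanges 3 mm thick, free below for 7.5 mm in from the edge and 25 mm down. Free stretch y = -95 to 69 mm; then the end clamp (-y, z to 18 mm) and white modules (+y, z to 41 mm).
- pill_jar: loose white pill jar, 42 mm wide, 55 mm tall, bystander; origin under its centre
- oil_bottle: loose small dropper bottle with red cap, 29 mm wide, 77 mm tall, bystander; origin under its centre
Things that resemble listed ones, but are neither listed nor needed, are in the scene too. What is shaped like the module but blue is not meant.

How it is judged:
On the way:
1. the tilted module touches the rail with its lip below the far edge, foot side still up (angle between module's own z axis and vertical between 0.1 and 0.8 rad and z of lip in the frame of bay between -0.012 and -0.0025 m and x of lip in the frame of bay between -0.03 and 0 m and contact force between module and plate above 0.3 N), for 0.1 s.
At the end, for the whole second after the job is handed in: The module sits latched in the free stretch of the rail: seat face within 1.5 mm of the rail's top, level within 2 degrees and square to the rail within 3.4 degrees, lip on the side away from the robot, foot sprung back to under 2.5 mm, at rest and released (z of module in the frame of bay between -0.0145 and -0.0115 m and angle between the z axis of module and the z axis of bay, either way round below 0.035 rad and angle between the x axis of module and the x axis of bay, either way round below 0.06 rad and x of lip in the frame of bay below 0 m and y of module in the frame of bay between -0.077 and 0.051 m and value of joint foot below 0.0025 m and linear speed of module below 0.01 m/s and contact force between module and the fingers below 0.1 N); the robot touches nothing.
It fails at once if while still tilted by more than 20 degrees (0.35 rad), before its foot meets the rail, the module is pushed against the rail or plate with more than 15 N (angle between module's own z axis and vertical above 0.35 rad and contact force between module and plate above 15 N).
It fails at once if the module is pressed on the rail or plate with more than 60 N (contact force between module and plate above 60 N).
It fails at once if the arm or fingers bear on the rail or plate with more than 40 N (contact force between the arm and plate above 40 N).
It fails at once if the pill jar is moved more than 20 mm (distance of pill_jar from where it was at the start of the episode above 0.02 m).
It fails at once if the oil bottle is moved more than 20 mm (distance of oil_bottle from where it was at the start of the episode above 0.02 m).
It also fails if it takes over 51 s, if anything falls off the work surface, if the arm or the gripper's body presses on something with over 40 N, if the wrist force passes 120 N, or if a joint passes its speed limit or range.

## Working session

There is one attempt and no reset: what is moved stays moved. The work goes in short steps, Python scripts to look and compute and a tool call to move; the robot and the scene stay as the last step left them, time stands still between calls to the robot, and variables do not carry over. Pictures are saved under pics/ and viewed, and the job is handed in when it is done.

Besides the shell and the picture viewer there is one more tool, called after ">>>" as name(argument=value, ...) on one line, values as JSON. play_rows: Moves the arm, as the interface text tells. Its arguments: {"type":"object","properties":{"translation":{"type":"array","items":{"type":"array","items":{"type":"number"}}},"twist":{"type":"array","items":{"type":"array","items":{"type":"number"}}},"fingers":{"type":"array","items":{"type":"number"}},"squeeze":{"type":"number"}},"required":["translation","twist","fingers"]}

```bash
ls; mkdir -p pics
python3 - <<'E'
from station import r,camera,camera_info
import cv2,numpy as np
o=r.get_obs();print(o)
print(r.pinch_z)
for n in("side","top"):
    im=camera(n);cv2.imwrite(f"pics/{n}0.png",cv2.cvtColor(im,cv2.COLOR_RGB2BGR))
    np.save(f"{n}0.npy",im)
    c=camera_info(n);print(n,c["camera_matrix"],c["pose"])
E
```

```text
pics
{'time': 0.0, 'joint_pos': array([-1.33290185e+00,  2.64732470e-01,  1.60538207e+00,  9.70137387e-06,
        1.27371236e+00, -3.69344817e-02]), 'joint_velocities': array([ 1.04503507e-03, -1.00754258e-03, -9.90053443e-05, -8.80023625e-04,
        1.86859568e-03, -3.24202840e-04]), 'tau': array([-1.94340340e-03, -5.02109098e+01, -3.56881034e+01,  7.27637345e-02,
        2.92691222e-02, -1.74531838e-04]), 'ee_pos': array([ 0.18299161, -0.64897195,  0.2373976 ]), 'ee_rot': array([ 9.90573055e-01,  1.36980931e-01, -1.07446804e-04, -1.11195640e-03]), 'ft_force': array([-0.65215896, -0.41346992, -0.50054847]), 'wrist_torque': array([0.06057879, 0.01240258, 0.03862204]), 'gripper_width': 0.08811104631392884}
0.0187
side [[486.79500213   0.         244.49581329]
 [  0.         486.79500213 193.51147509]
 [  0.           0.           1.        ]] [[-0.98665363 -0.11083604  0.11928947  0.35391388]
 [-0.16210555  0.59941469 -0.78385191  1.05311183]
 [ 0.01537518 -0.79272782 -0.60938182  0.85520219]
 [ 0.          0.          0.          1.        ]]
top [[431.6814098    0.         257.31159868]
 [  0.         431.6814098  188.59513052]
 [  0.           0.           1.        ]] [[-0.00565207 -0.98428683  0.17648651  0.307796  ]
 [-0.9999469   0.00404238 -0.00947897  0.01351429]
 [ 0.0086166  -0.17653071 -0.98425742  1.12985238]
 [ 0.          0.          0.          1.        ]]
```

View pics/side0.png

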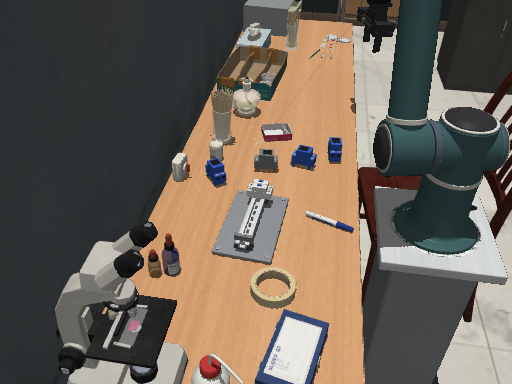

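View pics/top0.png

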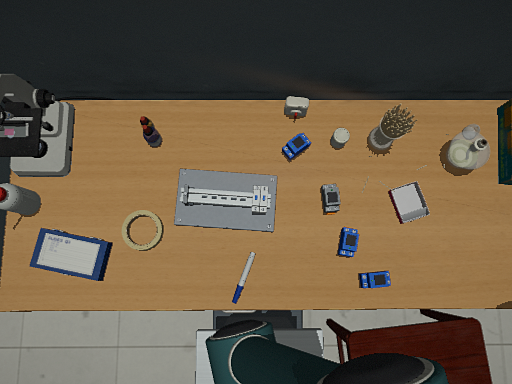

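Run:
```python
import cv2,numpy as np
t=cv2.cvtColor(np.load("top0.npy"),cv2.COLOR_RGB2BGR);s=cv2.cvtColor(np.load("side0.npy"),cv2.COLOR_RGB2BGR)
cv2.imwrite("pics/t_z.png",cv2.resize(t[120:250,165:365],None,fx=4,fy=4,interpolation=cv2.INTER_CUBIC))
cv2.imwrite("pics/s_z.png",cv2.resize(s[130:270,200:350],None,fx=4,fy=4,interpolation=cv2.INTER_CUBIC))
```

```text
(no output)
```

View pics/t_z.png

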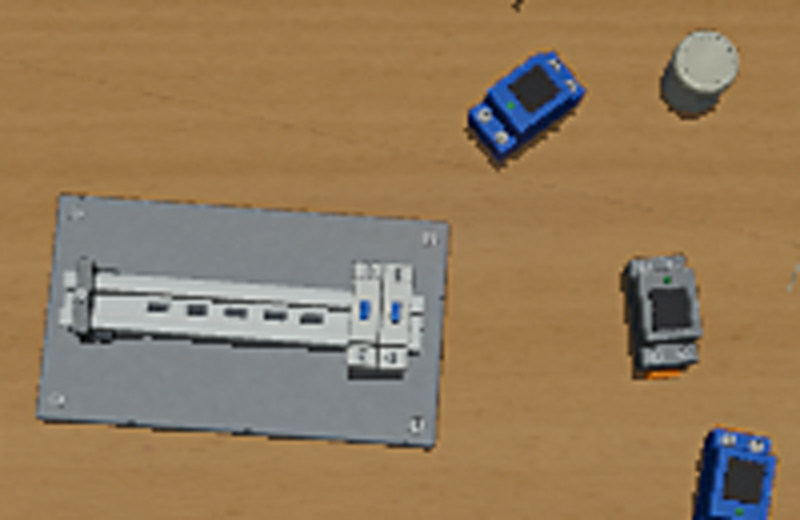

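View pics/s_z.png

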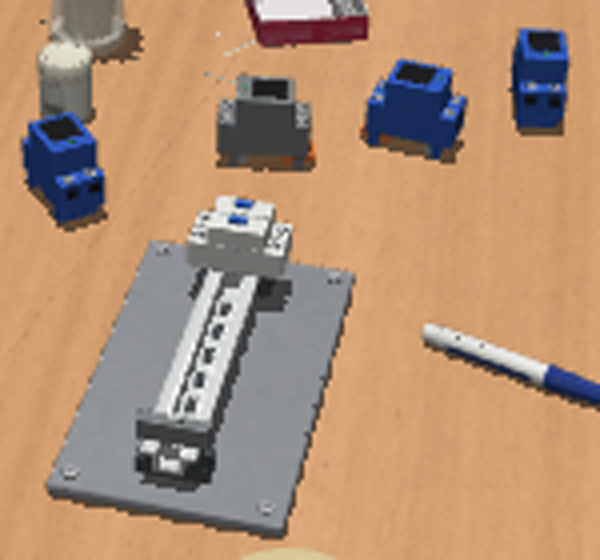

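```bash
cat > h.py <<'E'
import numpy as np,cv2
CAM={}
def ray(cam,uv,z):
    from station import camera_info
    c=CAM.setdefault(cam,camera_info(cam));K,P=c["camera_matrix"],c["pose"]
    uv=np.atleast_2d(np.asarray(uv,float))
    d=np.c_[uv,np.ones(len(uv))]@np.linalg.inv(K).T@P[:3,:3].T
    return P[:3,3]+d*((z-P[2,3])/d[:,2])[:,None]
def proj(cam,p):
    from station import camera_info
    c=CAM.setdefault(cam,camera_info(cam));K,P=c["camera_matrix"],c["pose"]
    q=(np.atleast_2d(p)-P[:3,3])@P[:3,:3]@K.T
    return q[:,:2]/q[:,2:]
E
python3 - <<'E'
from h import *
z=lambda u,v:(165+(u-1.5)/4,120+(v-1.5)/4)
# plate corners
c=[z(60,194),z(449,224),z(434,446),z(38,420)]
p=ray("top",c,.012);print("plate top",p.round(4));print([np.linalg.norm(p[i]-p[i-1]).round(4) for i in range(4)],p.mean(0))
# side
z2=lambda u,v:(200+(u-1.5)/4,130+(v-1.5)/4)
c=[z2(152,241),z2(354,275),z2(283,533),z2(48,490)]
p=ray("side",c,.012);print("plate side",p.round(4));print([np.linalg.norm(p[i]-p[i-1]).round(4) for i in range(4)],p.mean(0))
im=np.load("top0.npy");
g=im.astype(int).sum(2)//3
for u in (192,200,210,220,230,240,248): print(u,g[180:215,u])
print('module');
h=cv2.cvtColor(im,cv2.COLOR_RGB2HSV)
for v in range(182,216): print(v,' '.join('%3d'%x for x in g[v,318:345]))
E
```

```text
plate top [[ 0.5642  0.2083  0.012 ]
 [ 0.5429 -0.0492  0.012 ]
 [ 0.3963 -0.0375  0.012 ]
 [ 0.4144  0.2186  0.012 ]]
[np.float64(0.1501), np.float64(0.2584), np.float64(0.147), np.float64(0.2567)] [0.47944971 0.08502206 0.012     ]
plate side [[ 0.5411 -0.0448  0.012 ]
 [ 0.3946 -0.0317  0.012 ]
 [ 0.4136  0.2268  0.012 ]
 [ 0.5601  0.216   0.012 ]]
[np.float64(0.2615), np.float64(0.1471), np.float64(0.2592), np.float64(0.1469)] [0.47735254 0.091592   0.012     ]
192 [131 131 133 134 133 133 137  71 158 186 187 197 139  60 191 185 187 186
 188 183 191 204  65  77  64  47 137 134 134 131 131 131 130 131 133]
200 [130 133 133 133 132 132 130 129 122 188 184 190 200  64 190 189 190 187
 188 185 186 197 149  54  68 135 134 131 131 131 131 131 131 131 131]
210 [129 130 130 132 132 131 131 131 128 141 187 186 195 171  60 193 187 191
 188 191 185 190 202 108  40 137 134 130 130 131 130 132 131 131 130]
220 [132 129 131 130 132 133 131 131 131 125 155 186 189 200 139  60 198 187
 186 193 186 185 191 206  77  35 137 135 131 131 130 130 129 129 131]
230 [131 131 133 131 129 129 131 130 131 1
[... 3513 characters left out ...]
 133 123 121 118 118 117 119
210 120 119 120 123 120  41  19  66 148 141 160 165 142 135 131 128 114  84  67  44  45  82 121 119 120 118 116
211 118 118 118 121 119  48  20  42  82  49  49  49  34  39  38  39  30  16  34  85 125 123 121 118 120 118 117
212 120 119 117 121 118  49  39  34  33  28  30  28  31  36  39  39  42  46  68 124 121 120 120 120 118 116 117
213 120 120 121 121 120  50  57  57  41  68 124 120 119 119 117 115 120 122 121 121 118 117 118 119 119 118 116
214 123 122 123 125 119  44  49  47  50  91  80  81  84  71  99 101 105 124 122 122 119 119 119 121 122 122 122
215 121 121 122 125 124 125 129 129 128 129 124 123 122 123 123 122 122 123 122 123 122 122 122 121 123 124 123
```

Run:
```python
from h import *
im=np.load("top0.npy");g=im.astype(float).mean(2)
far=[];near=[]
def cross(col,a,b,th,up):
    for v in range(a,b):
        p,q=col[v],col[v+1]
        if (up and p<th<=q) or (not up and p>=th>q): return v+(th-p)/(q-p)
for u in range(193,249):
    c=g[:,u]
    f=cross(c,184,196,160,True);n=cross(c,199,212,125,False)
    if f:far.append((u,f))
    if n:near.append((u,n))
# near: pick last crossing bright->dark; robust line fit
L={}
for nm,e in(("far",far),("near",near)):
    p=ray("top",e,.040)
    vx,vy,x0,y0=cv2.fitLine(p[:,:2].astype(np.float32),cv2.DIST_HUBER,0,1e-5,1e-5).ravel()
    if vy>0:vx,vy=-vx,-vy
    L[nm]=(vx,vy,x0,y0)
    print(nm,len(p),"yaw",np.degrees(np.arctan2(vx,-vy)),"x at y=.085:",x0+(.085-y0)/vy*vx, "std",np.std((p[:,0]-x0)*vy-(p[:,1]-y0)*vx))
# module mask: low saturation
im3=im.astype(float); s=(im3[:,:,0]-im3[:,:,2])
print(s[196,315:350])
mask=((s<35)&(g>0)).astype(np.uint8)
right=[]
for v in range(184,212):
    row=s[v]
    # last crossing from low to high, from right
    for u in range(345,325,-1):
        if row[u]<40<=row[u+1]:
            right.append((v,u+(40-row[u])/(row[u+1]-row[u])));break
print([ (v,round(u,1)) for v,u in right])
```

```text
far 56 yaw -4.2929144 x at y=.085: 0.49885058 std 0.0003633723741527632
near 56 yaw -4.4094787 x at y=.085: 0.4635781 std 0.00021844921460682402
[ 83.  83.  83.  83.  84.  87.  43.   1.  -5.  -3.  -4.  -8.  -8.  -2.
  -3.  -2.  -2.  -2.  -1.  -2.  -2.  -2.  -5. -13.  -3.  96.  85.  83.
  82.  81.  83.  84.  83.  83.  84.]
[(184, np.float64(335.8)), (185, np.float64(335.8)), (186, np.float64(335.7)), (187, np.float64(337.8)), (188, np.float64(338.2)), (189, np.float64(338.4)), (190, np.float64(338.4)), (191, np.float64(338.5)), (192, np.float64(338.7)), (193, np.float64(338.7)), (194, np.float64(338.8)), (195, np.float64(339.3)), (196, np.float64(339.4)), (197, np.float64(339.4)), (198, np.float64(339.4)), (199, np.float64(339.5)), (200, np.float64(339.7)), (201, np.float64(339.8)), (202, np.float64(340.3)), (203, np.float64(340.3)), (204, np.float64(339.3)), (205, np.float64(338.3)), (206, np.float64(338.7)), (207, np.float64(338.8)), (208, np.float64(338.8)), (209, np.float64(339.2)), (210, np.float64(338.8)), (211, np.float64(336.6))]
```

Run:
```python
from h import *
im=np.load("top0.npy").astype(float);g=im.mean(2);s=im[:,:,0]-im[:,:,2]
def fit(pts,z,n,horiz):
    p=ray("top",pts,z)[:,:2]
    vx,vy,x0,y0=cv2.fitLine(p.astype(np.float32),cv2.DIST_HUBER,0,1e-5,1e-5).ravel()
    d=np.array([vx,vy]);
    if horiz and vy>0:d=-d
    if not horiz and vx>0:d=-d
    ang=np.degrees(np.arctan2(d[0],-d[1])) if horiz else np.degrees(np.arctan2(d[1],-d[0]))
    print(n,len(p),"dir",d,"yaw",ang,"mean",p.mean(0));return p.mean(0),d
R=[];
for v in range(188,204):
    for u in range(345,325,-1):
        if s[v,u]<40<=s[v,u+1]: R.append((u+(40-s[v,u])/(s[v,u+1]-s[v,u]),v));break
fit(R,.062,"right z62",0)
Lf=[]
for v in range(188,204):
    for u in range(321,332):
        if g[v,u]<95<=g[v,u+1] and s[v,u]<40: Lf.append((u+(95-g[v,u])/(g[v,u+1]-g[v,u]),v));break
fit(Lf,.062,"left z62",0)
F=[]
for u in range(325,336):
    for v in range(178,190):
        if s[v,u]>40>=s[v+1,u]: F.append((u,v+(40-s[v,u])/(s[v+1,u]-s[v,u])));break
print(F);fit(F,.040,"far z40",1)
N=[]
for u in range(326,337):
    for v in range(214,206,-1):
        if g[v,u]>85>=g[v+1,u] and v<213: N.append((u,v+(85-g[v,u])/(g[v+1,u]-g[v,u])));break
print(N);fit(N,.040,"near z40",1)
N=[]
for u in range(328,339):
    for v in range(202,206):
        if g[v,u]>85>=g[v+1,u] and v<213: N.append((u,v+(85-g[v,u])/(g[v+1,u]-g[v,u])));break
print(N);fit(N,.062,"near z62",1)
```

```text
right z62 16 dir [-0.99567413 -0.09291398] yaw -5.331268 mean [ 0.48084103 -0.20217002]
left z62 16 dir [-0.9941047  -0.10842433] yaw -6.2244925 mean [ 0.4809922  -0.16657915]
[(325, np.float64(184.1846153846154)), (326, np.float64(184.15254237288136)), (327, np.float64(184.0)), (328, np.float64(183.67948717948718)), (329, np.float64(183.6547619047619)), (330, np.float64(183.52830188679246)), (331, np.float64(183.53773584905662)), (332, np.float64(183.54455445544554)), (333, np.float64(183.41666666666666)), (334, np.float64(183.34883720930233)), (335, np.float64(183.25714285714287))]
far z40 11 dir [ 0.08773888 -0.9961435 ] yaw 5.0335393 mean [ 0.51534384 -0.18417006]
[(326, np.float64(210.95939086294416)), (327, np.float64(210.61454545454546)), (328, np.float64(210.67964071856287)), (329, np.float64(210.69054441260744)), (330, np.float64(210.52941176470588)), (331, np.float64(210.52447552447552)), (332, np.float64(210.49819494584838)), (333, np.float64(210.4868913857678)), (334, np.float64(210.35177865612647)), (335, np.float64(209.98695652173913)), (336, np.float64(209.7992565055762))]
near z40 11 dir [ 0.08572874 -0.9963185 ] yaw 4.9179316 mean [ 0.44588288 -0.18425906]
[(328, np.float64(204.5723076923077)), (329, np.float64(204.51234567901236)), (330, np.float64(204.47882736156353)), (331, np.float64(204.46794871794873)), (332, np.float64(204.1214953271028)), (333, np.float64(204.14563106796118)), (334, np.float64(203.82777777777778)), (335, np.float64(203.6351931330472)), (336, np.float64(203.64259927797835)), (337, np.float64(203.56896551724137)), (338, np.float64(203.51601423487546))]
near z62 11 dir [ 0.11611396 -0.9932359 ] yaw 6.667881 mean [ 0.45923905 -0.18585618]
```

```bash
cat >> h.py <<'E'
from scipy.spatial.transform import Rotation as Ro
def Rtool(yx,yy,tilt=0):
    """tool y along (yx,yy); z down; then tilt foot-up about module axis (deg): rotate about world axis -tooly by tilt"""
    y=np.array([yx,yy,0.]);y/=np.linalg.norm(y);z=np.array([0,0,-1.]);x=np.cross(y,z)
    R=Ro.from_matrix(np.c_[x,y,z])
    return Ro.from_rotvec(np.radians(tilt)*(-y))*R
def delta(p0,q0,p1,R1):
    R0=Ro.from_quat(q0)
    return (R0.inv().apply(np.array(p1)-p0)*100).round(2),(R0.inv()*R1).as_rotvec(degrees=True).round(2)
E
python3 - <<'E'
from h import *
from station import r
o=r.get_obs()
p0=np.array([.183,-.65,.239]);R=Rtool(.095,-.9955)
for p in([.4806,-.1845,.20],[.4806,-.1845,.10],[.4806,-.1845,.028]):print(delta(p0,o["ee_rot"],p,R))
E
```

```text
(array([ 41.28, -36.72,   3.98]), array([-1.100e-01,  1.000e-02,  1.029e+01]))
(array([ 41.27, -36.7 ,  13.98]), array([-1.100e-01,  1.000e-02,  1.029e+01]))
(array([ 41.27, -36.68,  21.18]), array([-1.100e-01,  1.000e-02,  1.029e+01]))
```

>>> play_rows(translation=[[5,-4.4,0],[10,-8.9,0],[15,-13.3,0],[20,-17.8,0],[25,-22.2,0.5],[30,-26.7,1],[35,-31.1,2],[39,-34.7,3],[41.3,-36.7,4],[41.3,-36.7,7],[41.3,-36.7,11],[41.3,-36.7,13]], twist=[[0,0,1],[0,0,2],[0,0,3],[0,0,4],[0,0,5],[0,0,7],[0,0,8],[0,0,9],[0,0,10.3],[0,0,10.3],[0,0,10.3],[0,0,10.3]], fingers=[-1,-1,-1,-1,-1,-1,-1,-1,-1,-1,-1,-1])

```text
time: 1.6
ee_pos: [0.4794, -0.1831, 0.1059]
ee_rot: [0.999, 0.048, -0.002, -0.001]
ft_force: [-0.9, 0.0, 1.2]
gripper_width: 0.0883
```

>>> play_rows(translation=[[0,0,0],[0,0,0]], twist=[[0,0,0],[0,0,0]], fingers=[-1,-1])

```text
time: 1.85
ee_pos: [0.4816, -0.1846, 0.1095]
ee_rot: [0.999, 0.047, 0.0, 0.0]
ft_force: [-0.0, -1.0, 0.1]
gripper_width: 0.0881
```

Run:
```python
from h import *
from station import r,camera
o=r.get_obs();print(o)
R=Rtool(.095,-.9955)
print(delta(o["ee_pos"],o["ee_rot"],[.4806,-.1845,.028],R))
for n in ("side","top"):
    im=camera(n);cv2.imwrite(f"pics/{n}1.png",cv2.cvtColor(im,cv2.COLOR_RGB2BGR))
```

```text
{'time': 1.85, 'joint_pos': array([-4.14429970e-01,  8.31768060e-02,  2.06940499e+00,  2.31126045e-05,
        9.88055915e-01,  1.06143186e+00]), 'joint_velocities': array([-5.16336010e-04, -1.29484404e-02, -1.41042979e-02, -8.90117160e-05,
       -2.72357155e-03, -2.65538984e-04]), 'tau': array([ 6.47140131e-02, -3.50001419e+01, -3.03690076e+01,  4.42024798e-02,
       -2.98293009e-03, -8.39378572e-04]), 'ee_pos': array([ 0.48156357, -0.18463377,  0.10945013]), 'ee_rot': array([9.98873829e-01, 4.74430728e-02, 4.31737727e-04, 2.04143141e-04]), 'ft_force': array([-1.29544425e-04, -9.63140995e-01,  9.86601597e-02]), 'wrist_torque': array([ 0.04502165,  0.02801143, -0.03683153]), 'gripper_width': 0.08806967922595779}
(array([-0.1 , -0.03,  8.14]), array([ 0.03, -0.05, -0.01]))
```

>>> play_rows(translation=[[-0.05,0,2],[-0.05,0,4],[-0.05,0,6],[-0.05,0,7.2],[-0.05,0,8.1],[-0.05,0,8.1],[-0.05,0,8.1]], twist=[[0,0,0],[0,0,0],[0,0,0],[0,0,0],[0,0,0],[0,0,0],[0,0,0]], fingers=[-1,-1,-1,-1,-1,-1,-1])

```text
time: 2.82
ee_pos: [0.4811, -0.1847, 0.0283]
ee_rot: [0.999, 0.047, 0.0, 0.0]
ft_force: [0.6, -0.1, 0.6]
gripper_width: 0.0878
```

Run:
```python
from h import *
from station import r,camera
o=r.get_obs();print(o["ee_pos"],o["ft_force"])
im=camera("side");cv2.imwrite("pics/side2.png",cv2.resize(cv2.cvtColor(im,cv2.COLOR_RGB2BGR)[80:230,180:360],None,fx=4,fy=4))
o=r.get_obs();print(o["ee_pos"],o["ft_force"])
```

```text
[ 0.48114721 -0.18467802  0.02832693] [ 0.6075133  -0.11887332  0.59920809]
[ 0.48120662 -0.18469629  0.02841272] [-1.36133355  0.25998668  0.78769169]
```

View pics/side2.png

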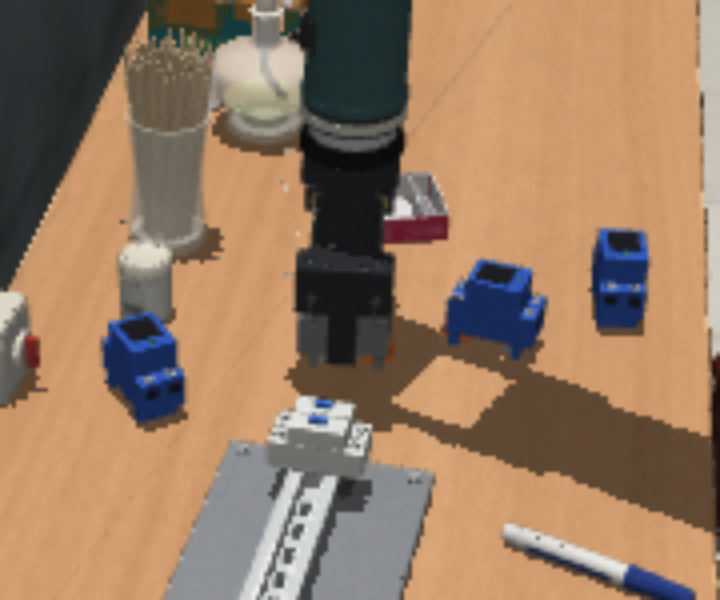

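The fingers straddle the module, about centred (picture 345,330). Closing.

>>> play_rows(translation=[[0,0,0],[0,0,0],[0,0,0],[0,0,0],[0,0,0],[0,0,0]], twist=[[0,0,0],[0,0,0],[0,0,0],[0,0,0],[0,0,0],[0,0,0]], fingers=[0.5,1,1,1,1,1], squeeze=45)

```text
time: 3.62
ee_pos: [0.4805, -0.1844, 0.0277]
ee_rot: [0.999, 0.047, -0.0, -0.0]
ft_force: [-0.3, 0.7, 0.4]
gripper_width: 0.0354
```

```bash
cat >> h.py <<'E'
PX=np.array([-.9971,.0757,0]);PY=np.array([-.0757,-.9971,0]);Zz=np.array([0,0,1.])
E0=np.array([.49984,.098,.040])
def tcp(d,h,th):
    """root at d mm along plate x from far edge (neg= beyond), h mm above rail top, tilt th deg"""
    t=np.radians(th);c,s=np.cos(t),np.sin(t)
    return E0+PX*(d+18*c-15*s)/1e3+Zz*(h+18*s+15*c)/1e3
def where(p,R):
    """inverse: d,h,tilt,yaw err, y from measured tool pose"""
    x,y,z=R.as_matrix().T
    th=np.degrees(np.arctan2(-np.dot(x,Zz),-np.dot(z,Zz)))
    root=p+(-18*-x+-15*-z)/1e3
    v=root-E0
    return dict(d=v@PX*1e3,h=v[2]*1e3,y=v@PY*1e3,tilt=th,roll=np.degrees(y[2]),yaw=np.degrees(np.cross(PY[:2],y[:2])))
RT=lambda th:Rtool(PY[0],PY[1],th)
E
python3 - <<'E'
from h import *
from station import r
o=r.get_obs();p,q=o["ee_pos"],o["ee_rot"]
print(delta(p,q,[.4805,-.1844,.16],Ro.from_quat(q)))
print(delta(p,q,[.4805,-.05,.16],RT(0)))
a=tcp(-13,100,25);print(a,delta(p,q,a,RT(25)))
print(where(a,RT(25)))
b=tcp(-13,-1,25);print(b,delta(a,RT(25).as_quat(),b,RT(25)))
E
```

```text
(array([ -0.  ,   0.  , -13.23]), array([0., 0., 0.]))
(array([  1.27, -13.38, -13.23]), array([-0.01,  0.01,  9.79]))
[0.50285696 0.09777095 0.16120175] (array([  4.9 , -27.88, -13.35]), array([  2.13, -24.93,   9.63]))
{'d': np.float64(-12.999510409179008), 'h': np.float64(100.0), 'y': np.float64(5.387427286289206e-15), 'tilt': np.float64(25.0), 'roll': np.float64(-1.987846675914698e-16), 'yaw': np.float64(-7.951386703658792e-16)}
[0.50285696 0.09777095 0.06020175] (array([4.27, 0.  , 9.15]), array([0., 0., 0.]))
```

>>> play_rows(translation=[[0,0,-2],[0,0,-6],[0,0,-10],[0,0,-13.3],[0.9,-5,-13.4],[1.8,-10,-13.4],[2.6,-15,-13.4],[3.5,-20,-13.4],[4.3,-24.5,-13.4],[4.9,-27.9,-13.4],[4.9,-27.9,-13.4],[4.9,-27.9,-13.4]], twist=[[0,0,0],[0,0,0],[0,0,0],[0,0,0],[0.4,-4.2,1.6],[0.7,-8.4,3.2],[1.1,-12.5,4.8],[1.4,-16.7,6.4],[1.8,-20.8,8],[2.1,-24.9,9.6],[2.1,-24.9,9.6],[2.1,-24.9,9.6]], fingers=[1,1,1,1,1,1,1,1,1,1,1,1])

```text
time: 5.12
ee_pos: [0.5026, 0.0975, 0.1611]
ee_rot: [0.976, -0.036, -0.216, -0.007]
ft_force: [-0.7, -0.3, -1.6]
gripper_width: 0.0353
```

>>> play_rows(translation=[[0,0,0],[0,0,0]], twist=[[0,0,0],[0,0,0]], fingers=[1,1])

```text
time: 5.38
ee_pos: [0.5027, 0.0971, 0.162]
ee_rot: [0.976, -0.037, -0.216, -0.008]
ft_force: [0.4, -0.5, -1.8]
gripper_width: 0.0358
```

Run:
```python
from h import *
from station import r,camera
o=r.get_obs();p,q=o["ee_pos"],o["ee_rot"];print(p,o["ft_force"],o["gripper_width"],o["joint_pos"].round(2))
print(where(p,Ro.from_quat(q)))
print(delta(p,q,tcp(-13,15,25),RT(25)),delta(p,q,tcp(-13,-1,25),RT(25)))
ims=[camera(n) for n in ("side","top")]
cv2.imwrite("pics/s3.png",cv2.resize(cv2.cvtColor(ims[0],cv2.COLOR_RGB2BGR)[80:270,180:370],None,fx=3,fy=3))
cv2.imwrite("pics/t3.png",cv2.resize(cv2.cvtColor(ims[1],cv2.COLOR_RGB2BGR)[120:270,140:340],None,fx=3,fy=3))
```

```text
[0.50274777 0.09712786 0.16204842] [ 0.35010001 -0.54625711 -1.83047597] 0.03579301782524056 [0.09 0.3  1.76 0.07 1.51 1.72]
{'d': np.float64(-12.970780306146809), 'h': np.float64(100.86150946389444), 'y': np.float64(0.6646493433078534), 'tilt': np.float64(24.914932252931454), 'roll': np.float64(0.024771047307027085), 'yaw': np.float64(-0.03436179191166423)}
(array([ 3.62, -0.07,  7.78]), array([ 0.01, -0.09, -0.04])) (array([ 4.3 , -0.07,  9.23]), array([ 0.01, -0.09, -0.04]))
```

View pics/s3.png

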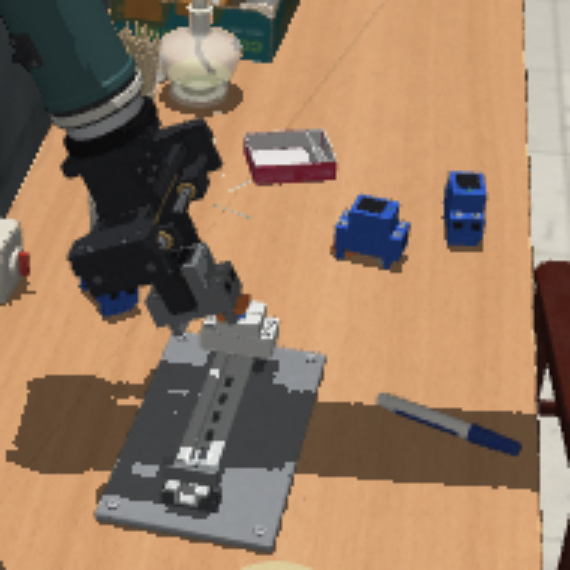

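View pics/t3.png

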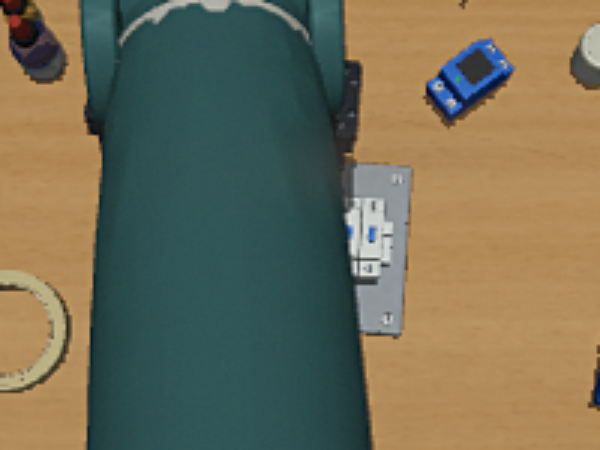

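The module is held tilted with the orange foot (side picture ~240,300) up on the robot side. Lowering beyond the far edge.

>>> play_rows(translation=[[1,0,2.2],[2,0,4.3],[3,-0.05,6.4],[3.6,-0.07,7.8],[3.95,-0.07,8.5],[4.15,-0.07,8.9],[4.3,-0.07,9.2],[4.3,-0.07,9.2],[4.3,-0.07,9.2]], twist=[[0,0,0],[0,0,0],[0,0,0],[0,-0.1,0],[0,-0.1,0],[0,-0.1,0],[0,-0.1,0],[0,-0.1,0],[0,-0.1,0]], fingers=[1,1,1,1,1,1,1,1,1])

```text
time: 6.6
ee_pos: [0.5034, 0.0987, 0.0606]
ee_rot: [0.976, -0.037, -0.216, -0.008]
ft_force: [0.1, 0.2, -2.2]
gripper_width: 0.0356
```

```bash
cat > st.py <<'E'
from h import *
from station import r
o=r.get_obs();p,q=o["ee_pos"],o["ee_rot"];print(o["time"],p.round(4),"F",o["ft_force"].round(2),"T",o["wrist_torque"].round(2),o["gripper_width"])
print({k:round(float(v),2) for k,v in where(p,Ro.from_quat(q)).items()})
E
cat st.py > a.py
cat >> a.py <<'E'
from station import camera
ims=[camera(n) for n in ("side",)]
cv2.imwrite("pics/s4.png",cv2.resize(cv2.cvtColor(ims[0],cv2.COLOR_RGB2BGR)[130:270,180:320],None,fx=4,fy=4))
print(delta(p,q,tcp(-5,-1,25),RT(25)),delta(p,q,tcp(0,-1,25),RT(25)))
E
python3 a.py
```

```text
6.6 [0.5034 0.0987 0.0606] F [ 0.05  0.2  -2.23] T [ 0.02 -0.29 -0.03] 0.035554071919922894
{'d': -13.5, 'h': -0.62, 'y': -0.94, 'tilt': 25.01, 'roll': 0.02, 'yaw': 0.04}
(array([-0.75,  0.09,  0.39]), array([0.03, 0.01, 0.03])) (array([-1.21,  0.09,  0.61]), array([0.03, 0.01, 0.03]))
```

View pics/s4.png

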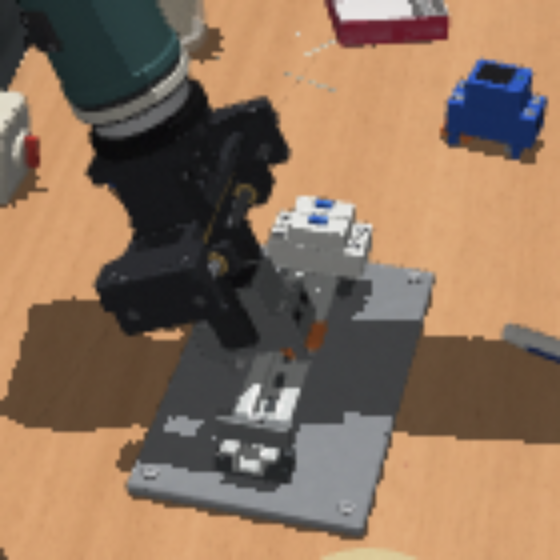

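>>> play_rows(translation=[[-0.2,0,0.14],[-0.4,0,0.23],[-0.6,0,0.32],[-0.75,0,0.39],[-0.75,0,0.39]], twist=[[0,0,0],[0,0,0],[0,0,0],[0,0,0],[0,0,0]], fingers=[1,1,1,1,1])

```text
time: 7.28
ee_pos: [0.4945, 0.0993, 0.0598]
ee_rot: [0.975, -0.037, -0.217, -0.008]
ft_force: [0.2, 0.5, -1.9]
gripper_width: 0.0352
```

```bash
python3 st.py
```

```text
7.275 [0.4945 0.0993 0.0598] F [ 0.23  0.48 -1.86] T [ 0.05 -0.37 -0.02] 0.035215334444441734
{'d': -4.52, 'h': -1.4, 'y': -0.86, 'tilt': 25.06, 'roll': 0.03, 'yaw': 0.04}
```

>>> play_rows(translation=[[-0.09,0,0.04],[-0.18,0,0.08],[-0.18,0,0.08]], twist=[[0,0,0],[0,0,0],[0,0,0]], fingers=[1,1,1])

```text
time: 7.65
ee_pos: [0.4926, 0.0994, 0.0598]
ee_rot: [0.975, -0.037, -0.217, -0.008]
ft_force: [-0.3, -0.7, -1.0]
gripper_width: 0.0354
```

>>> play_rows(translation=[[-0.09,0,0.04],[-0.09,0,0.04]], twist=[[0,0,0],[0,0,0]], fingers=[1,1])

```text
time: 7.9
ee_pos: [0.4917, 0.0995, 0.0598]
ee_rot: [0.975, -0.037, -0.217, -0.008]
ft_force: [0.4, -0.4, -2.4]
gripper_width: 0.0357
```

```bash
python3 st.py
```

```text
7.9 [0.4917 0.0995 0.0598] F [ 0.38 -0.43 -2.45] T [ 0.02 -0.37 -0.02] 0.0356947116924765
{'d': -1.68, 'h': -1.37, 'y': -0.84, 'tilt': 25.06, 'roll': 0.02, 'yaw': 0.04}
```

>>> play_rows(translation=[[-0.09,0,0.04],[-0.09,0,0.04]], twist=[[0,0,0],[0,0,0]], fingers=[1,1])

```text
time: 8.15
ee_pos: [0.491, 0.0996, 0.06]
ee_rot: [0.976, -0.037, -0.217, -0.008]
ft_force: [1.0, 0.1, -0.6]
gripper_width: 0.0357
```

>>> play_rows(translation=[[-0.09,0,0.04],[-0.09,0,0.04]], twist=[[0,0,0],[0,0,0]], fingers=[1,1])

```text
time: 8.4
ee_pos: [0.4904, 0.0996, 0.0602]
ee_rot: [0.976, -0.037, -0.216, -0.008]
ft_force: [2.0, 1.3, -0.4]
gripper_width: 0.0358
```

```bash
python3 st.py
```

```text
8.4 [0.4904 0.0996 0.0602] F [ 1.96  1.3  -0.39] T [-0.07 -0.59 -0.  ] 0.03576605623091232
{'d': -0.44, 'h': -1.04, 'y': -0.92, 'tilt': 24.98, 'roll': 0.01, 'yaw': 0.04}
```

>>> play_rows(translation=[[-0.1,0,0],[-0.1,0,0]], twist=[[0,0,0],[0,0,0]], fingers=[1,1])

```text
time: 8.65
ee_pos: [0.4901, 0.0996, 0.0603]
ee_rot: [0.976, -0.037, -0.215, -0.008]
ft_force: [5.2, 0.0, -4.1]
gripper_width: 0.0357
```

>>> play_rows(translation=[[-0.08,0,0],[-0.08,0,0]], twist=[[0,0,0],[0,0,0]], fingers=[1,1])

```text
time: 8.9
ee_pos: [0.4899, 0.0997, 0.0603]
ee_rot: [0.976, -0.037, -0.215, -0.008]
ft_force: [6.4, 0.4, -5.4]
gripper_width: 0.036
```

```bash
python3 st.py
```

```text
8.9 [0.4899 0.0997 0.0603] F [ 6.43  0.4  -5.37] T [-0.15 -1.7   0.  ] 0.036046932855395286
{'d': -0.03, 'h': -0.86, 'y': -0.92, 'tilt': 24.81, 'roll': 0.01, 'yaw': 0.03}
```

Run:
```python
from h import *
c=(1.92,-.57,25.06)
y=PY*(-.9e-3)
p0=tcp(*c);q0=RT(c[2]).as_quat()
for t in [(1.2,-.9,25),(.7,-1.2,23),(.7,-1.3,20),(.7,-1.4,16),(.7,-1.5,12),(.7,-1.6,9),(.7,-1.6,6),(.7,-1.6,3),(.7,-1.6,0)]:
    print(t,*delta(p0,q0,tcp(*t),RT(t[2])))
```

```text
(1.2, -0.9, 25) [ 0.08 -0.    0.  ] [ 0.    0.06 -0.  ]
(0.7, -1.2, 23) [ 0.08 -0.    0.07] [0.   2.06 0.  ]
(0.7, -1.3, 20) [ 0.02 -0.    0.18] [0.   5.06 0.  ]
(0.7, -1.4, 16) [-0.07 -0.    0.33] [0.   9.06 0.  ]
(0.7, -1.5, 12) [-0.14 -0.    0.48] [-0.   13.06  0.  ]
(0.7, -1.6, 9) [-0.19 -0.    0.6 ] [ 0.   16.06  0.  ]
(0.7, -1.6, 6) [-0.24 -0.    0.71] [-0.   19.06  0.  ]
(0.7, -1.6, 3) [-0.28  0.    0.83] [ 0.   22.06  0.  ]
(0.7, -1.6, 0) [-0.31  0.    0.95] [-0.   25.06  0.  ]
```

>>> play_rows(translation=[[0.08,0,0],[0.08,0,0.07],[0.02,0,0.18],[0.02,0,0.18]], twist=[[0,0,0],[0,2,0],[0,5,0],[0,5,0]], fingers=[1,1,1,1])

```text
time: 9.4
ee_pos: [0.4881, 0.0998, 0.0594]
ee_rot: [0.984, -0.037, -0.172, -0.006]
ft_force: [5.9, -0.5, -3.4]
gripper_width: 0.036
```

```bash
cat st.py >b.py
cat >> b.py <<'E'
from station import camera
im=camera("side")
cv2.imwrite("pics/s5.png",cv2.resize(cv2.cvtColor(im,cv2.COLOR_RGB2BGR)[150:260,200:310],None,fx=5,fy=5,interpolation=cv2.INTER_CUBIC))
c=(.7,-1.3,20)
p0=tcp(*c);q0=RT(c[2]).as_quat()
for t in [(.7,-1.4,16),(.7,-1.5,12),(.7,-1.6,9),(.7,-1.6,6),(.7,-1.6,3),(.7,-1.6,0)]:
    print(t,*delta(p0,q0,tcp(*t),RT(t[2])))
E
python3 b.py
```

```text
9.4 [0.4881 0.0998 0.0594] F [ 5.91 -0.49 -3.42] T [-0.06 -1.3  -0.02] 0.03601776889716996
{'d': 0.04, 'h': -0.8, 'y': -0.89, 'tilt': 19.82, 'roll': 0.01, 'yaw': 0.05}
(0.7, -1.4, 16) [-0.1   0.    0.14] [-0.  4. -0.]
(0.7, -1.5, 12) [-0.18  0.    0.28] [-0.  8. -0.]
(0.7, -1.6, 9) [-0.24  0.    0.4 ] [-0. 11. -0.]
(0.7, -1.6, 6) [-0.3   0.    0.51] [-0. 14. -0.]
(0.7, -1.6, 3) [-0.35  0.    0.62] [-0. 17.  0.]
(0.7, -1.6, 0) [-0.39  0.    0.73] [-0. 20. -0.]
```

View pics/s5.png

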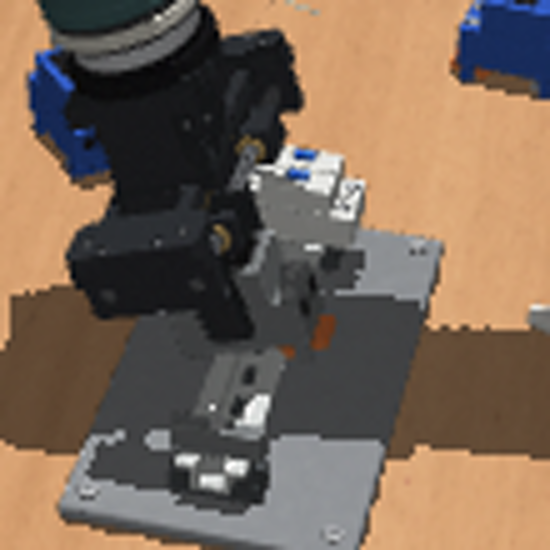

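Run:
```python
from h import *
c=(.7,-1.3,20)
p0=tcp(*c);q0=RT(c[2]).as_quat()
for t in [(-.2,-1.8,18),(-.2,-1.8,15),(-.2,-1.8,12),(-.2,-1.8,9),(-.2,-1.8,6),(-.2,-1.8,3)]:
    print(t,*delta(p0,q0,tcp(*t),RT(t[2])))
```

```text
(-0.2, -1.8, 18) [0.05 0.   0.08] [-0.  2. -0.]
(-0.2, -1.8, 15) [-0.02  0.    0.18] [-0.  5.  0.]
(-0.2, -1.8, 12) [-0.09  0.    0.28] [-0.  8. -0.]
(-0.2, -1.8, 9) [-0.15  0.    0.39] [-0. 11. -0.]
(-0.2, -1.8, 6) [-0.21  0.    0.5 ] [-0. 14. -0.]
(-0.2, -1.8, 3) [-0.26  0.    0.61] [-0. 17.  0.]
```

>>> play_rows(translation=[[0.05,0,0.08],[-0.02,0,0.18],[-0.09,0,0.28],[-0.15,0,0.39],[-0.15,0,0.39]], twist=[[0,2,0],[0,5,0],[0,8,0],[0,11,0],[0,11,0]], fingers=[1,1,1,1,1])

```text
time: 10.07
ee_pos: [0.4843, 0.1001, 0.057]
ee_rot: [0.996, -0.037, -0.078, -0.003]
ft_force: [1.9, -0.9, 7.0]
gripper_width: 0.0356
```

```bash
python3 st.py
```

```text
10.075 [0.4843 0.1001 0.057 ] F [ 1.94 -0.9   7.02] T [-0.1 -0.2  0. ] 0.03562147884942541
{'d': 0.2, 'h': -0.64, 'y': -0.98, 'tilt': 8.93, 'roll': 0.01, 'yaw': 0.07}
```

Run:
```python
from h import *
c=(-.2,-1.8,9)
p0=tcp(*c);q0=RT(c[2]).as_quat()
for t in [(-.2,-1.5,6),(-.2,-1.5,3),(-.2,-1.5,1),(-.2,-1.5,0),(-.2,-1.5,-1)]:
    print(t,*delta(p0,q0,tcp(*t),RT(t[2])))
```

```text
(-0.2, -1.5, 6) [-0.08 -0.    0.07] [-0.  3.  0.]
(-0.2, -1.5, 3) [-0.15  0.    0.17] [-0.  6.  0.]
(-0.2, -1.5, 1) [-0.2  -0.    0.24] [-0.  8.  0.]
(-0.2, -1.5, 0) [-0.22  0.    0.27] [-0.  9.  0.]
(-0.2, -1.5, -1) [-0.24 -0.    0.31] [-0. 10. -0.]
```

>>> play_rows(translation=[[-0.08,0,0.07],[-0.15,0,0.17],[-0.15,0,0.17]], twist=[[0,3,0],[0,6,0],[0,6,0]], fingers=[1,1,1])

```text
time: 10.45
ee_pos: [0.4822, 0.1003, 0.0552]
ee_rot: [0.999, -0.037, -0.027, -0.001]
ft_force: [-1.3, -0.8, 7.7]
gripper_width: 0.0358
```

```bash
python3 st.py
```

```text
10.45 [0.4822 0.1003 0.0552] F [-1.3  -0.81  7.7 ] T [-0.15 -0.1   0.02] 0.03577020690212248
{'d': 0.55, 'h': -0.7, 'y': -0.95, 'tilt': 3.04, 'roll': 0.02, 'yaw': 0.06}
```

Nearly level, about 10 N. Rock on to level with slight press.

>>> play_rows(translation=[[-0.05,0,0.07],[-0.07,0,0.12],[-0.07,0,0.15],[-0.07,0,0.15]], twist=[[0,2,0],[0,3,0],[0,3.5,0],[0,3.5,0]], fingers=[1,1,1,1])

```text
time: 10.95
ee_pos: [0.4817, 0.1004, 0.0546]
ee_rot: [0.999, -0.037, 0.003, 0.0]
ft_force: [-3.1, -0.4, 15.4]
gripper_width: 0.036
```

```bash
python3 st.py
```

```text
10.95 [0.4817 0.1004 0.0546] F [-3.09 -0.43 15.41] T [-0.2   0.71 -0.01] 0.035995666476910396
{'d': 0.13, 'h': -0.32, 'y': -0.99, 'tilt': -0.37, 'roll': 0.02, 'yaw': 0.04}
```

>>> play_rows(translation=[[0,0,-0.12],[0,0,-0.25],[0,0,-0.25]], twist=[[0,0,0],[0,0,0],[0,0,0]], fingers=[1,1,1])

```text
time: 11.32
ee_pos: [0.4815, 0.1002, 0.0548]
ee_rot: [0.999, -0.038, 0.003, 0.0]
ft_force: [0.9, 0.1, -1.2]
gripper_width: 0.0358
```

```bash
python3 st.py
```

```text
11.325 [0.4815 0.1002 0.0548] F [ 0.91  0.12 -1.25] T [ 0.14 -0.22 -0.07] 0.035803328158393606
{'d': 0.36, 'h': -0.1, 'y': -0.76, 'tilt': -0.36, 'roll': 0.03, 'yaw': 0.04}
```

>>> play_rows(translation=[[0,0,-0.12],[0,0,-0.12]], twist=[[0,-0.7,0],[0,-0.7,0]], fingers=[1,1])

```text
time: 11.58
ee_pos: [0.4815, 0.1001, 0.0553]
ee_rot: [0.999, -0.038, -0.003, 0.0]
ft_force: [4.5, 1.5, -11.7]
gripper_width: 0.0357
```

```bash
python3 st.py
```

```text
11.575 [0.4815 0.1001 0.0553] F [  4.46   1.47 -11.71] T [ 0.28 -0.83  0.01] 0.03565782038611005
{'d': 0.52, 'h': 0.22, 'y': -0.67, 'tilt': 0.38, 'roll': 0.04, 'yaw': 0.02}
```

It resists a 10 N lift: latched. Relax, then release and look.

>>> play_rows(translation=[[0,0,0.13],[0,0,0.13],[0,0,0.13],[0,0,0.13],[0,0,0.13],[0,0,-2],[0,0,-6],[0,0,-10],[0,0,-14],[0,0,-18]], twist=[[0,0.6,0],[0,0.6,0],[0,0.6,0],[0,0.6,0],[0,0.6,0],[0,0.6,0],[0,0.6,0],[0,0.6,0],[0,0.6,0],[0,0.6,0]], fingers=[1,1,-0.4,-0.4,-0.4,-0.4,-0.4,-0.4,-0.4,-0.4])

```text
time: 12.82
ee_pos: [0.4829, 0.1002, 0.2382]
ee_rot: [0.999, -0.038, 0.003, 0.0]
ft_force: [-0.2, -0.3, -0.5]
gripper_width: 0.0617
```

Run:
```python
from h import *
from station import camera,r
o=r.get_obs();print(o["time"],o["ee_pos"],o["ft_force"],o["gripper_width"])
im=camera("side");t=camera("top");np.save("top6.npy",t)
cv2.imwrite("pics/s6.png",cv2.resize(cv2.cvtColor(im,cv2.COLOR_RGB2BGR)[130:270,140:310],None,fx=4,fy=4,interpolation=cv2.INTER_CUBIC))
cv2.imwrite("pics/t6.png",cv2.cvtColor(t,cv2.COLOR_RGB2BGR))
```

```text
12.825 [0.48292248 0.10016619 0.23815643] [-0.22508411 -0.26814186 -0.46774481] 0.06166294588759192
```

View pics/s6.png

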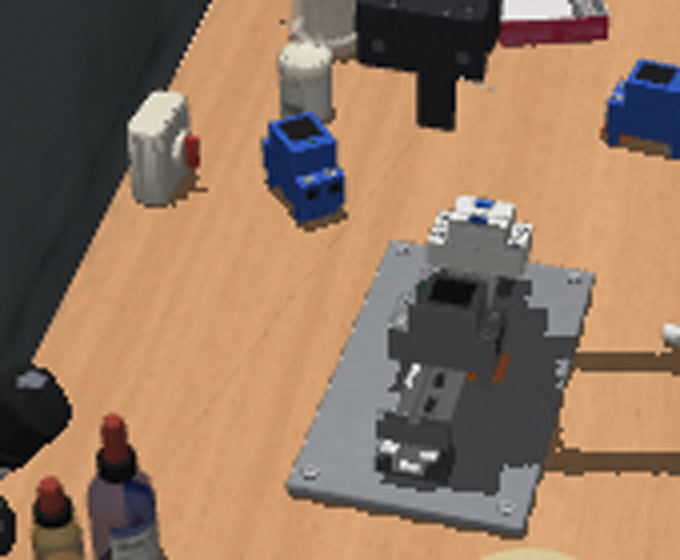

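>>> play_rows(translation=[[0,5,-1],[0,10,-2],[0,15,-2],[0,20,-2],[0,25,-2],[0,30,-2],[0,34,-2],[0,34,-2]], twist=[[0,0,0],[0,0,0],[0,0,0],[0,0,0],[0,0,0],[0,0,0],[0,0,0],[0,0,0]], fingers=[-0.4,-0.4,-0.4,-0.4,-0.4,-0.4,-0.4,-0.4])

```text
time: 13.92
ee_pos: [0.4566, -0.2409, 0.2555]
ee_rot: [0.999, -0.039, 0.002, 0.0]
ft_force: [0.3, 0.9, -1.3]
gripper_width: 0.062
```

Run:
```python
from h import *
from station import camera,r
im=camera("side");t=camera("top");np.save("top7.npy",t);np.save("side7.npy",im)
cv2.imwrite("pics/s7.png",cv2.resize(cv2.cvtColor(im,cv2.COLOR_RGB2BGR)[170:270,200:310],None,fx=6,fy=6,interpolation=cv2.INTER_CUBIC))
cv2.imwrite("pics/t7.png",cv2.resize(cv2.cvtColor(t,cv2.COLOR_RGB2BGR)[90:240,130:380],None,fx=3,fy=3,interpolation=cv2.INTER_CUBIC))
```

```text
(no output)
```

View pics/s7.png

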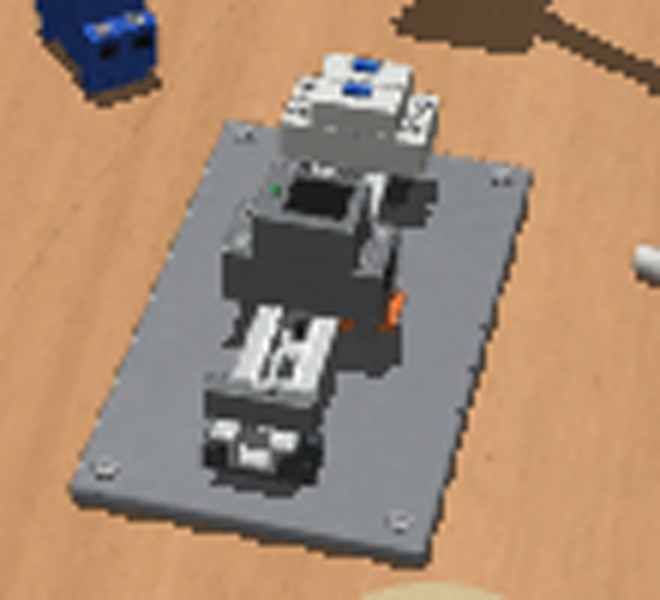

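View pics/t7.png

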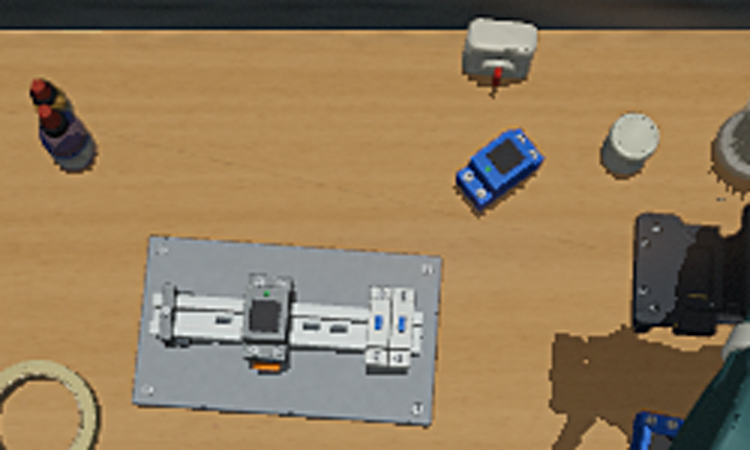

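Run:
```python
from h import *
for f in("top0","top7"):
    im=np.load(f+".npy");x=im.astype(int)
    m=((x[:,:,0]>150)&(x[:,:,0]-x[:,:,2]>130)&(x[:,:,1]<130)).astype(np.uint8)
    m[:160]=0;m[230:]=0
    v,u=np.nonzero(m);k=(u>200)&(u<345);v,u=v[k],u[k];print(f,list(zip(u,v)))
    h0=0 if f=="top0" else .027
    g=x.mean(2);s=x[:,:,0]-x[:,:,2]
    uc=int(round(u.mean()))
    for uu in(uc-2,uc,uc+2):print(uu,g[176:218,uu].astype(int),s[200:218,uu])
```

```text
top0 [(np.int64(328), np.int64(213)), (np.int64(329), np.int64(213)), (np.int64(330), np.int64(213)), (np.int64(331), np.int64(213)), (np.int64(332), np.int64(213)), (np.int64(333), np.int64(213)), (np.int64(334), np.int64(213)), (np.int64(327), np.int64(214))]
328 [118 122 120 120 122 122 123 122 127 121 120 114 129 123 124 131  52  40
  44  40  37  61  32  39  41  27  22 130 147  38  48  96 171 173 160  49
  30 124  80 124 124 120] [ -3  -2  -3  -6  -8  -3  -3  -6  -6  -6 -10 -16  29 191 131  77  81  84]
330 [118 123 120 120 123 122 123 119 142 125 122  97 132 122 118 135  54  44
  49  49  50  48  50  48  48  43  88 130 134  31 128 138 143 163 142  34
  31 119  84 122 124 118] [ -2  -4  -5  -7  -8  -4  -7  -7  -5  -6 -11 -18  62 188 113  78  80  82]
332 [117 122 121 120 123 125 123 118 109 166 172 119 126  81  79 133  66  47
  46  49  48  49  49  49  49  42  83 132  93  22 127 124 122 124 131  38
  39 117  99 123 122 120] [ -3  -4  -4  -8  -8  -1  -7  -7  -8  -8 -10 -21  85 189 103  80  81  83]
top7 [(np.int64(215), np.int64(212)), (np.int64(216), np.int64(212))]
214 [149 148 147 149 151 104 139 142 153 132 137 139 143 120  53  48  53  58
  60  62  60  60  57  53  85 152 147  47  39 184 160 187 106  27  43  61
  90 159 154 150 149 150] [ -6  -9 -10  -3  -3  -9 -10  -7  -5  -6  22  31  89 -19 -13 -10 -11 -10]
216 [150 150 149 150 152 124 173 155 177  93 137 142 145 154  67  59  62  63
  63  61  62  61  62  55 100 152 161  50  35 147 170 160 169  63  31  53
 121  67  43 151 151 149] [ -6  -7  -9  -5  -2  -8  -7  -7  -8 -10  10 105 196  19 -14 -14 -11 -10]
218 [148 148 147 148 151 117 139 150 153 115 141 100  62 152  71  60  62  62
  65  63  62  62  63  56  68 152 164  49  36 153 147 147 156  85  41  50
 143  70  51 155 153 151] [ -4  -8  -8  -4  -1  -9  -8  -6  -9 -13   2 100 209  45 -16 -14 -10  -9]
```

```bash
python3 -c "
from station import order;print(order.job_done())"
```

```text
the job is handed in; nothing more can be done
None
```

I mounted the grey module on the rail in the free stretch, released it, moved the arm clear and handed the job in at about 14 s of the 51 s. The hand-in gave no verdict.

**How it went:** I gripped the module by its step and tilted it 25° with the foot side up. I lowered it beyond the far edge and pulled it toward the robot until I felt the rail, which sat about 2 mm nearer the robot than my picture measurement. I then rocked it down until the foot side was level. The largest wrist readings were about 8 N while tilted and about 17 N in the final press.

**Last checks:**
- **Seating:** with the module still gripped and level, the arm's pose put its underside about 27 mm up, which is the flush height. The tilt read within 0.4° and the yaw error was under 0.1°.
- **Latch:** it held against an upward pull of about 10 N.
- **Foot:** in the last top picture the orange foot stood out from the body within about 1 mm of its sprung-in position at the start. That is a coarse check at 2.5 mm per pixel.
- **Surroundings:** the pill jar and bottles looked unmoved; I did not measure them.

**Disagreement:** while hooking, the height from the arm's pose came out about 1 mm lower than the geometry predicted. I put this down to small grip slip or pose bias. The side and top cameras also differed by about 6 mm on the plate's y position, so I used the top view.

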